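# Set the bulb tester and switch it on

### The job

A 12-volt two-filament headlamp bulb is standing in the bulb tester on the stall's counter; test its dipped filament. With a fingertip, lightly tap right down the raised rear ends (the lamp-holder side) of three of the tester's rocker switches, in this order as seen from the robot: the leftmost, in front of the meter, to set 12 volts so the bulb is not blown, then the second from the left to choose the dipped filament, and last the wide rightmost one to switch the power on. Leave the third (buzzer) switch as it is, do not touch the bulb, grip or lift nothing, and leave everything else on the counter where it is.

Things in the scene. Friction and masses are not known exactly. Their poses are not given: they have to be found in the camera images.
- tester: bulb tester, grey steel case 240 mm deep, 320 wide, fixed. Origin: centre of its underside on the counter; x to its rear (away from the robot at yaw 0), y left, z up. Front part (x -120 to +20 mm) is the switch panel with four rockers in a row; rear part (x 20 to 120) a level deck 82 mm high with a square meter at the left (top 96) and three lamp holders. More than 20 N on it is too hard
- panel_mid (a point): point on the switch panel at tester (x, y) = (-50, 0) mm, 68.5 mm high. The panel rises to the rear at 10 degrees, from 56 mm high at its front edge to 81 mm. Rockers from left to right: voltage, filament, buzzer, power; all start with the rear end up. Each gives way at about 3 N on its rear end and meets its stop when that end is about 6 mm lower
- volt (a joint): angle of the voltage rocker. 0 = 24 V: rear end up (as it starts); 0.32 rad = 12 V: rear end down. Dark grey concave rocker 42 mm long (front to rear), 20 wide, in a black bezel 53 mm long, 2 high; pivot at tester (x, y) = (-50, 115) mm (leftmost, in front of the meter). It is stiff (no snap) and stays where it is left; over means above 0.22
- volt_rear (a point): the spot to tap: on the middle line of the voltage rocker's top face, 18 mm to the rear of its pivot (the face ends 3 mm farther). It moves with the rocker: at the start it stands about 11 mm above the panel (about 82 mm above the counter), tapped over about 5 mm above the panel (76 mm above the counter)
- filament (a joint): angle of the filament rocker. 0 = main beam: rear end up (as it starts); 0.32 rad = dipped beam: rear end down. Dark grey concave rocker 42 mm long (front to rear), 20 wide, in a black bezel 53 mm long, 2 high; pivot at tester (x, y) = (-50, 45) mm (second from the left). It is stiff (no snap) and stays where it is left; over means above 0.22
- filament_rear (a point): the spot to tap: on the middle line of the filament rocker's top face, 18 mm to the rear of its pivot (the face ends 3 mm farther). It moves with the rocker: at the start it stands about 11 mm above the panel (about 82 mm above the counter), tapped over about 5 mm above the panel (76 mm above the counter)
- buzzer (a joint): the buzzer rocker, to be left alone: Dark grey concave rocker 42 mm long (front to rear), 20 wide, in a black bezel 53 mm long, 2 high; pivot at tester (x, y) = (-50, -25) mm (third from the left). Its angle: 0 = off, rear end up, and it must stay so
- power (a joint): angle of the power rocker. 0 = off: rear end up (as it starts); 0.32 rad = on: rear end down. Dark grey concave rocker 42 mm long (front to rear), 36 wide, in a black bezel 53 mm long, 2 high; pivot at tester (x, y) = (-50, -105) mm (rightmost, the wide one). It is stiff (no snap) and stays where it is left; over means above 0.22
- power_rear (a point): the spot to tap: on the middle line of the power rocker's top face, 18 mm to the rear of its pivot (the face ends 3 mm farther). It moves with the rocker: at the start it stands about 11 mm above the panel (about 82 mm above the counter), tapped over about 5 mm above the panel (76 mm above the counter)
- headlamp_bulb: two-filament headlamp bulb (loose, 30 g) standing upright in the left lamp holder at tester (65, 25) mm: steel flange 42 mm across, glass 17 mm across, top about 152 mm above the counter. Origin: centre of its foot, 83 mm above the counter. Not to be touched
- small_bulb: small bayonet bulb (loose, 12 g), brass cap and round glass 25 mm across, standing in the middle lamp holder at tester (65, -50) mm, top 130 mm above the counter. Origin: centre of its foot
- battery: motorcycle battery, black block with grey top, 88 x 150 mm, terminals 120 mm high, heavy and fixed; on the other side of the counter from the tester. Origin: centre of its underside
- bulb_carton: loose cardboard box 46 x 85 x 46 mm high on the counter before the tester. Origin: centre of its underside
- fuse_carton: loose flat cardboard box 60 x 100 x 35 mm high on the counter before the battery. Origin: centre of its underside
- screwdriver: loose screwdriver 170 mm long lying on the counter before the tester. Origin: under its middle; x runs from handle to tip
- paint_bottle: loose touch-up paint bottle 26 mm across, 83 mm tall, standing at the right of the tester. Origin: centre of its underside
- tape_roll: loose roll of black tape, 70 mm across, 19 mm high, lying near the battery. Origin: centre of its underside
- spray_can: loose spray can 53 mm across, 172 mm tall, standing behind the battery. Origin: centre of its underside

How it is judged:
On the way, in this order (a step that is already met when the one before it is completed fails the run):
1. the voltage rocker is tapped over to 12 V (value of joint volt above 0.22 rad), for 0.1 s.
2. then the filament rocker is tapped over to dipped beam (value of joint filament above 0.22 rad), for 0.1 s.
3. then the power rocker is tapped on (value of joint power above 0.22 rad), for 0.1 s.
At the end, for the whole second after the job is handed in: the voltage, filament and power rockers all lie over with their rear ends down (above 0.22 of 0.32 rad), the buzzer rocker is still off (below 0.05 rad), and the headlamp bulb stands upright (within 7 degrees) and at rest in its holder, within 5 mm of where it was (value of joint each of volt, filament, power above 0.22 rad and value of joint buzzer below 0.05 rad and angle between headlamp_bulb's own z axis and vertical below 0.12 rad and distance of headlamp_bulb from where it was at the start of the episode below 0.005 m and linear speed of headlamp_bulb below 0.01 m/s); the robot touches nothing.
It fails at once if out of order: the power is on before voltage and filament are set, or the filament is chosen before the voltage is set ((value of joint power above 0.16 rad and value of joint any of volt, filament below 0.16 rad) or (value of joint filament above 0.16 rad and value of joint volt below 0.16 rad)).
It fails at once if the buzzer switch is tapped over (value of joint buzzer above 0.16 rad).
It fails at once if a heavy hand: more than 20 N on the tester (contact force between the arm and tester above 20 N).
It fails at once if the headlamp bulb is touched (contact force between the arm and headlamp_bulb above 0.3 N).
It fails at once if something else on the counter is moved or lifted (small bulb over 8 mm, the rest over 15 mm) (distance of small_bulb from where it was at the start of the episode above 0.008 m or distance of any of bulb_carton, fuse_carton, screwdriver, paint_bottle, tape_roll, spray_can from where it was at the start of the episode above 0.015 m).
It also fails if it takes over 42 s, if anything falls off the work surface, if the arm or the gripper's body presses on something with over 40 N, if the wrist force passes 120 N, or if a joint passes its speed limit or range.

### The arm

A 6-joint arm with a two-finger parallel gripper is mounted at the origin on the work surface. World frame = base frame: x ahead of the robot, y to its left, z up, the work surface at z = 0. Lengths are in m, angles in rad, forces in N, time in s.
With the tool pointing down it reaches from about 0.3 to 0.775 m from the base axis. Payload 14.6 kg.
Tool frame: the origin (TCP) lies at the very end of the fingers, on their centre line; the grasp point (between the pads) lies 19 mm behind it; z points along the fingers, y is the line along which they close (so a half turn about z gives the same grasp; the last joint's range is limited). The gripper opens to 94 mm and grips with 3 to 60 N. Pads are 16 mm wide; open, the fingers measure 119 mm over their backs; the gripper's body (75 mm by 177 mm) begins 78 mm behind the grasp point.
Start: joints at [-1.212, 0.3, 1.521, -0, 1.321, -0.067], TCP at [0.227, -0.501, 0.205] pointing down, gripper open.
Joint ranges: [-3.03, 3.03], [-0.79, 2.21], [0.23, 2.52], [-1.04, 4.18], [0, 3.07], [-2.55, 2.55]. Speed limits (rad/s): [2.22, 2.22, 2.57, 3.14, 3.14, 3.14].

### API

Orientations are given as [roll, pitch, yaw] about the fixed x, y, z axes, in that order (R = Rz(yaw) Ry(pitch) Rx(roll)).
In Python, from station import ctrl gives the robot as it stands. The module is installed in compiled form; this text tells all that it offers.
- The arm moves only by the tool step_arm, never from a script. Its argument "deltas" is a list of rows, each an object with "dp": the shift along the tool's x, y, z scaled (see below), a list of three; "twist": the turn about the tool's z scaled (see below). In form: [{"dp": [tx, ty, tz], "twist": twist}, ...]. A call has 1 to 12 rows; each row shifts and turns the commanded pose from where the row before left it, along the tool's axes as they then stand; what a row does not reach is not made up. The controller multiplies each number of a shift by 0.04 m and each number of a turn by 4 degrees. A row lasts 1/10 s, in which the tool goes at most 50 mm and 8.59 degrees, less where a joint would pass 70% of its speed; a pose out of reach is approached as far as the arm can. A call with a number of a shift or a turn outside -1 to 1 is refused whole. A call with a gripper value outside its range is refused whole. "gripper" is the opening, from -1 (shut) to 1 (fully open), set as the call begins (left out, the last holds). The fingers move at their own pace and stop on an object; "squeeze" is the grip in N (left out, the last holds). Time passes only in rows, so rows that do not move let the fingers close. It gives the time, the measured TCP pose, the force, the opening and the grip force at its end, in the units of the state.
- ctrl.get_obs(): the state, without advancing time (a new reading comes with each control period).
- ctrl.camera(name): name is "side" or "top"; returns (picture, depth): 420x560x3 uint8, red, green, blue; 420x560 float32, m along the optical axis (not along the pixel's ray), 0 where there is no reading.
- ctrl.get_calibration(name): a dict with "fx", "fy", "cx", "cy" (pixels), "world_to_cam" (4x4, takes a point from world to camera coordinates). Camera axes: x right, y down, z forward; pixel columns grow to the right and rows downward; lengths in m; the calibration is good to about 2 mm. A picture is of the moment at which its call begins. get_calibration takes no time and is no camera call.
- ctrl.hand_in(): hands the job in; it is judged then, once.
Trained networks look in the newest picture that a camera, given by its name, has taken for a name from the list of things; names that differ only in an ending like _2 or _b are one class to them, and where a whole thing is asked for, a point or a joint stands for the part that bears it (a point fixed in the world has none). Each returns a list of dicts, best first, with "conf" (0 to 1); they miss things now and then, are a little off and sometimes report something else, mostly with a low value. They report only what shows in the picture. A call takes as long as a camera call.
- ctrl.spot_in(camera, label): "rect" ([left, top, right, bottom] as shares, 0 to 1, of the picture: columns of its width, rows of its height, round what is visible of it).
- ctrl.cut_out(camera, label): "pixels" (420x560 bool, what is visible of it) and "rect" ([left, top, right, bottom] as shares, 0 to 1, of the picture: columns of its width, rows of its height, round what is visible of it).
The state is a dict: "time_s": time; "qpos": joint angles; "joint_vel": joint speeds; "tau": joint torques, N m; "ee_pos": TCP position; "eef_rot": TCP orientation; "force": force on the tool from outside, world axes, zero at the start; "moment": the same for the moment, N m; "grip_width": finger opening in m; "grip_force": force on a finger pad.
Only numpy, scipy, OpenCV 4.12 (cv2) and the standard library are available. Lean on these libraries where they do the work, as an engineer would, in place of code of your own. Each camera call takes 0.05 s, during which the arm holds its last target. There are 200 camera calls.

## Working session

There is one attempt and no reset: what is moved stays moved. The work goes in short steps, Python scripts to look and compute and a tool call to move; the robot and the scene stay as the last step left them, time stands still between calls to the robot, and variables do not carry over. Pictures are saved under pics/ and viewed, at most 10 in all, crops included, and the job is handed in when it is done.

Besides the shell and the picture viewer there is one more tool, called after ">>>" as name(argument=value, ...), one argument or row to a line, values as JSON. step_arm: Moves the arm, as the interface text tells. Its arguments: {"type":"object","properties":{"deltas":{"type":"array"},"gripper":{"type":"number"},"squeeze":{"type":"number"}},"required":["deltas"]}

```bash
mkdir -p pics
cat > h.py <<'E'
import numpy as np,cv2
from station import ctrl
def world(cam,u,v,d):
    c=ctrl.get_calibration(cam);p=np.array([(u-c['cx'])/c['fx']*d,(v-c['cy'])/c['fy']*d,d,1])
    return (np.linalg.inv(c['world_to_cam'])@p)[:3]
def proj(cam,p):
    c=ctrl.get_calibration(cam);q=c['world_to_cam']@np.append(p,1)
    return c['fx']*q[0]/q[2]+c['cx'],c['fy']*q[1]/q[2]+c['cy']
E
python3 - <<'E'
from h import *
for n in('top','side'):
    im,d=ctrl.camera(n);cv2.imwrite(f'pics/{n}0.png',im[:,:,::-1]);np.savez(f'{n}0.npz',im=im,d=d)
    for l in('tester','volt','filament','buzzer','power','volt_rear','filament_rear','power_rear','headlamp_bulb','small_bulb','paint_bottle','battery'):
        r=ctrl.cut_out(n,l)[:4]
        for k in r:
            v,u=np.nonzero(k['pixels'])
            if len(u)==0: continue
            m=(np.median(u),np.median(v)); dd=d[v,u];dd=np.median(dd[dd>0]) if (dd>0).any() else 0
            print(n,l,round(k['conf'],2),m,len(u),world(n,*m,dd).round(3))
o=ctrl.get_obs();print(o['time_s'],o['ee_pos'],o['eef_rot'],o['force'],o['grip_width'])
E
```

```text
top tester 0.78 (np.float64(329.0), np.float64(208.0)) 12521 [ 0.546 -0.165  0.075]
top buzzer 0.64 (np.float64(343.0), np.float64(223.0)) 147 [ 0.508 -0.197  0.075]
top power 0.75 (np.float64(375.0), np.float64(217.0)) 255 [ 0.52  -0.276  0.075]
top power 0.64 (np.float64(190.0), np.float64(262.0)) 1061 [0.432 0.182 0.034]
top volt_rear 0.54 (np.float64(297.0), np.float64(284.0)) 654 [ 0.367 -0.079  0.045]
top volt_rear 0.42 (np.float64(315.0), np.float64(228.0)) 142 [ 0.498 -0.128  0.074]
top filament_rear 0.21 (np.float64(375.0), np.float64(218.0)) 274 [ 0.517 -0.276  0.074]
top power_rear 0.56 (np.float64(375.0), np.float64(217.0)) 265 [ 0.52  -0.276  0.075]
top headlamp_bulb 0.73 (np.float64(315.0), np.float64(179.0)) 221 [ 0.614 -0.133  0.102]
top headlamp_bulb 0.38 (np.float64(345.0), np.float64(172.0)) 116 [ 0.623 -0.204  0.123]
top small_bulb 0.23 (np.float64(286.0), np.float64(232.5)) 146 [ 0.49  -0.057  0.075]
top paint_bottle 0.63 (np.float64(407.0), np.float64(203.0)) 131 [ 0.556 -0.363  0.051]
top paint_bottle 0.2 (np.float64(211.0), np.float64(162.0)) 767 [0.65  0.111 
[... 730 characters left out ...]
) 296 [ 0.612 -0.141  0.112]
side filament_rear 0.61 (np.float64(277.0), np.float64(225.0)) 139 [ 0.497 -0.133  0.074]
side power_rear 0.61 (np.float64(314.0), np.float64(262.0)) 314 [ 0.514 -0.282  0.074]
side headlamp_bulb 0.68 (np.float64(325.0), np.float64(201.0)) 291 [ 0.612 -0.141  0.112]
side small_bulb 0.64 (np.float64(344.0), np.float64(216.0)) 171 [ 0.618 -0.216  0.115]
side paint_bottle 0.75 (np.float64(355.0), np.float64(299.0)) 459 [ 0.553 -0.376  0.044]
side battery 0.86 (np.float64(258.0), np.float64(170.0)) 1895 [0.552 0.141 0.072]
1.3 [ 0.2271894  -0.50087422  0.20545208] [3.14159078e+00 6.45834809e-06 4.25835353e-01] [-0.63715061 -0.68976186  0.28131418] 0.09376325104096568
```

View pics/top0.png

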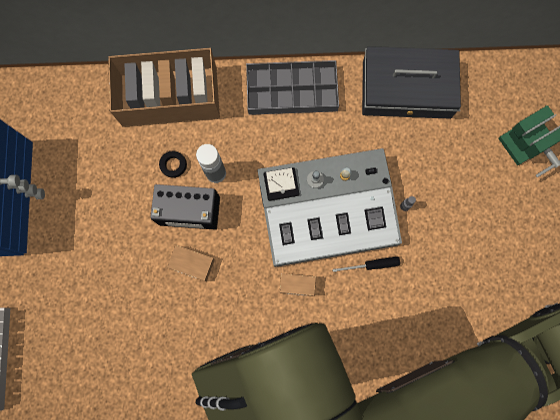

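View pics/side0.png

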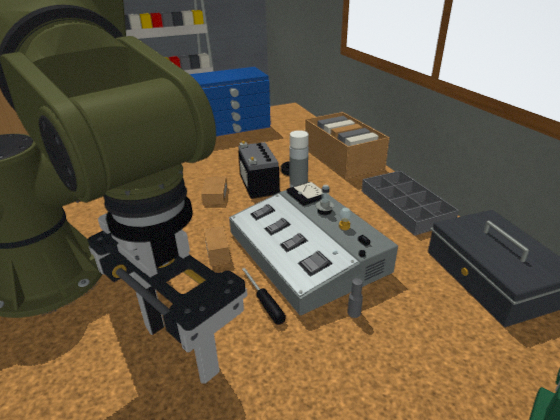

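The top view shows the tester at about (329,208) with four rockers in the row (287,233) to (375,217). The side view agrees: rockers run from (262,211) to (315,262), and the bulb is at (325,201). Next I'll refine the tester pose from the bezels in both views.

Run:
```python
from h import *
from scipy.optimize import least_squares
P0=[(-50,115),(-50,45),(-50,-25),(-50,-105)]
W=[27,27,27,43]
obs=[]
for n in('top','side'):
    z=np.load(n+'0.npz');g=cv2.cvtColor(z['im'],cv2.COLOR_RGB2GRAY)
    m=(g<110).astype(np.uint8)
    k,lab,st,ce=cv2.connectedComponentsWithStats(m)
    guess=[(.488,-.061),(.497,-.130),(.507,-.200),(.517,-.279)]
    for i,(x,y) in enumerate(guess):
        u,v=proj(n,np.array([x,y,.071])); a=int(round(u));b=int(round(v))
        w=lab[b-6:b+7,a-6:a+7];w=w[w>0];L=np.bincount(w).argmax()
        c=max(cv2.findContours((lab==L).astype(np.uint8),0,1)[0],key=len)
        r=cv2.minAreaRect(c);obs.append((n,i,r[0]));print(n,i,np.round(r[0],1),np.round(r[1],1),st[L])
def pt(p,x,y,z):
    c,s=np.cos(p[2]),np.sin(p[2]);return np.array([p[0]+c*x-s*y,p[1]+s*x+c*y,z])
for use in(('top',),('side',),('top','side')):
    f=lambda p:np.concatenate([np.subtract(proj(n,pt(p,P0[i][0]/1e3,P0[i][1]/1e3,.072)),c) for n,i,c in obs if n in use])
    s=least_squares(f,[.55,-.17,.13],loss='soft_l1',x_scale=[.01,.01,.01]);p=s.x
    print(use,p.round(4),f(p).round(1))
for n,b in(('volt',115),('filament',45),('power',-105)):print(n,pt(p,-.033,b/1e3,.082).round(4))
# case outline check from height masks
for n in('top','side'):
    d=np.load(n+'0.npz')['d'];v,u=np.mgrid[:420,:560];c=ctrl.get_calibration(n)
    q=np.stack([(u-c['cx'])/c['fx']*d,(v-c['cy'])/c['fy']*d,d,np.ones_like(d)],-1)@np.linalg.inv(c['world_to_cam']).T
    q=q[...,:3][d>0]; R=np.array([[np.cos(p[2]),np.sin(p[2])],[-np.sin(p[2]),np.cos(p[2])]])
    t=(q[:,:2]-p[:2])@R.T
    s=(q[:,2]>.045)&(q[:,2]<.1)&(abs(t[:,0])<.14)&(abs(t[:,1])<.175)
    a=t[s];print(n,'x',np.percentile(a[:,0],[.5,99.5]).round(4),'y',np.percentile(a[:,1],[.5,99.5]).round(4))
    s=(abs(t[:,0]+.05)<.004)&(abs(t[:,1]-.01)<.015);print('panel z',np.median(q[s,2]))
    for b in(.115,.045,-.105):
        s=(abs(t[:,0]+.031)<.004)&(abs(t[:,1]-b)<.007);print('rear z',np.median(q[s,2]).round(4))
```

```text
top 0 [286.7 233.5] [21.5 12.3] [279 222  16  24 204]
top 1 [314.9 228.4] [21.4 12.4] [308 217  15  23 198]
top 2 [343.  223.5] [21.  12.3] [336 213  15  22 204]
top 3 [375. 218.] [21.2 18.9] [364 207  22  24 309]
side 0 [262.4 211.8] [ 8.9 22.4] [251 205  24  15 157]
side 1 [277.1 226.2] [ 9.5 23.9] [265 218  25  17 175]
side 2 [293.6 242.2] [10.9 25.6] [280 234  28  18 206]
side 3 [314.8 263. ] [18.  29.3] [298 251  34  25 346]
('top',) [ 0.5533 -0.1658  0.1356] [-0.1 -0.  -0.1  0.1  0.1  0.   0.2 -0.1]
('side',) [ 0.5513 -0.1729  0.1294] [-0.  -0.1 -0.  -0.1 -0.  -0.   0.1  0.1]
('top', 'side') [ 0.5531 -0.1677  0.133 ] [ 0.6 -0.1  0.6  0.   0.8  0.1  0.9  0.  -0.2 -1.3 -0.2 -1.4 -0.2 -1.5
 -0.1 -1.7]
volt [ 0.5052 -0.0581  0.082 ]
filament [ 0.5145 -0.1274  0.082 ]
power [ 0.5344 -0.2761  0.082 ]
top x [-0.1173  0.1202] y [-0.1568  0.16  ]
panel z 0.0680034838137451
rear z 0.0799
rear z 0.0797
rear z 0.0797
side x [-0.121   0.1156] y [-0.1616  0.1546]
panel z 0.06732878167146344
rear z 0.0813
rear z 0.0815
rear z 0.0803
```

>>> step_arm(
  deltas=[
    {"dp": [0, 0, 0], "twist": 1},
    {"dp": [0, 0, 0], "twist": 1},
    {"dp": [0, 0, 0], "twist": 1},
    {"dp": [0, 0, 0], "twist": 1},
    {"dp": [0, 0, 0], "twist": 0.2},
    {"dp": [0.6, -0.7, 0], "twist": 0},
    {"dp": [0.6, -0.7, 0], "twist": 0},
    {"dp": [0.6, -0.7, 0], "twist": 0},
    {"dp": [0.6, -0.7, 0], "twist": 0},
    {"dp": [0.6, -0.7, 0], "twist": 0},
    {"dp": [0.6, -0.7, 0], "twist": 0},
    {"dp": [0.6, -0.7, 0], "twist": 0},
  ],
  gripper=-1,
)

```text
time_s: 2.5
ee_pos: [0.3684, -0.2831, 0.2056]
eef_rot: [3.141, -0.0, 0.134]
force: [-0.2, 0.5, 0.6]
grip_width: 0.0018
grip_force: 0.0
```

>>> step_arm(
  deltas=[
    {"dp": [0.5, -0.6, 0], "twist": 0},
    {"dp": [0.5, -0.6, 0], "twist": 0},
    {"dp": [0.5, -0.6, 0], "twist": 0},
    {"dp": [0.5, -0.6, 0], "twist": 0},
    {"dp": [0.5, -0.6, 0], "twist": 0},
    {"dp": [0.5, -0.6, 0], "twist": 0},
    {"dp": [0.5, -0.6, 0], "twist": 0},
    {"dp": [0, 0, 0], "twist": 0},
    {"dp": [0, 0, 0], "twist": 0},
  ],
)

```text
time_s: 3.4
ee_pos: [0.4843, -0.0991, 0.2053]
eef_rot: [3.142, 0.0, 0.135]
force: [0.0, -0.0, -0.1]
grip_width: 0.0004
grip_force: 0.0
```

>>> step_arm(
  deltas=[
    {"dp": [0.65, -0.95, 0], "twist": 0},
    {"dp": [0, 0, 0.7], "twist": 0},
    {"dp": [0, 0, 0.7], "twist": 0},
    {"dp": [0, 0, 0.7], "twist": 0},
    {"dp": [0, 0, 0.5], "twist": 0},
    {"dp": [0, 0, 0], "twist": 0},
    {"dp": [0, 0, 0], "twist": 0},
    {"dp": [0, 0, 0], "twist": 0},
  ],
)

```text
time_s: 4.2
ee_pos: [0.5057, -0.0588, 0.1028]
eef_rot: [3.141, -0.002, 0.132]
force: [0.5, -0.2, 0.3]
grip_width: 0.0005
grip_force: 0.0
```

Run:
```python
from h import *
o=ctrl.get_obs();print(o['ee_pos'],o['force'])
ims=[]
for n in('top','side'):
    im,d=ctrl.camera(n);u,v=map(int,proj(n,o['ee_pos']));print(u,v)
    ims.append(cv2.resize(im[v-60:v+60,u-60:u+60,::-1],(400,400),interpolation=cv2.INTER_CUBIC))
cv2.imwrite('pics/c1.png',np.hstack(ims))
```

```text
[ 0.50565325 -0.05878014  0.10283662] [ 0.46821923 -0.22318791  0.26045237]
286 224
268 197
```

View pics/c1.png

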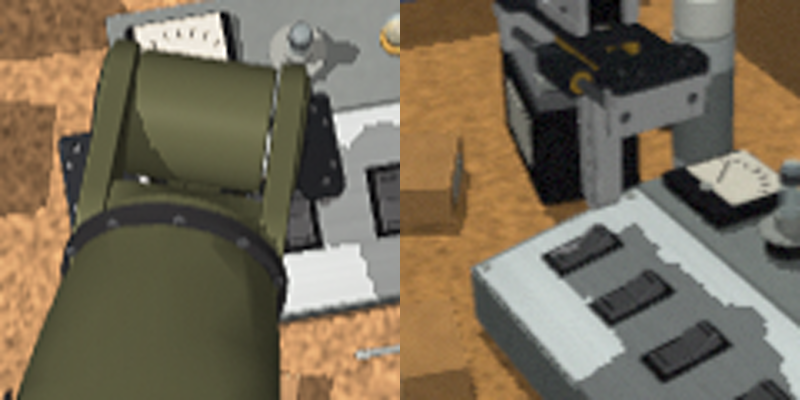

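The crop shows the closed fingertip near (605,205), directly above the rear end of the voltage rocker at (600,238). I'll lower it slowly.

>>> step_arm(
  deltas=[
    {"dp": [0, 0, 0.25], "twist": 0},
    {"dp": [0, 0, 0.2], "twist": 0},
    {"dp": [0, 0, 0.05], "twist": 0},
    {"dp": [0, 0, 0.05], "twist": 0},
    {"dp": [0, 0, 0], "twist": 0},
  ],
)

```text
time_s: 4.8
ee_pos: [0.5051, -0.0582, 0.0793]
eef_rot: [-3.142, 0.0, 0.133]
force: [0.7, 0.7, -0.4]
grip_width: 0.0005
grip_force: 0.2
```

>>> step_arm(
  deltas=[
    {"dp": [0, 0, 0.05], "twist": 0},
    {"dp": [0, 0, 0], "twist": 0},
  ],
)

```text
time_s: 5.0
ee_pos: [0.5051, -0.0582, 0.0774]
eef_rot: [3.142, -0.0, 0.133]
force: [1.2, 0.2, 1.6]
grip_width: 0.0003
grip_force: 0.5
```

>>> step_arm(
  deltas=[
    {"dp": [0, 0, 0.03], "twist": 0},
    {"dp": [0, 0, 0], "twist": 0},
  ],
)

```text
time_s: 5.2
ee_pos: [0.5053, -0.0583, 0.0768]
eef_rot: [3.141, -0.001, 0.133]
force: [-0.9, 0.8, 7.5]
grip_width: 0.0006
grip_force: 3.6
```

>>> step_arm(
  deltas=[
    {"dp": [0, 0, 0.01], "twist": 0},
    {"dp": [0, 0, 0], "twist": 0},
  ],
)

```text
time_s: 5.4
ee_pos: [0.5054, -0.0583, 0.0766]
eef_rot: [3.141, -0.001, 0.133]
force: [-2.1, 0.3, 10.3]
grip_width: 0.0006
grip_force: 5.0
```

The rocker is on its stop. I'll lift, shift 70 mm to the right above the filament rocker, and check.

>>> step_arm(
  deltas=[
    {"dp": [0, 0, -0.4], "twist": 0},
    {"dp": [0, 0, -0.4], "twist": 0},
    {"dp": [0, 0.6, 0], "twist": 0},
    {"dp": [0, 0.6, 0], "twist": 0},
    {"dp": [0, 0.55, 0], "twist": 0},
    {"dp": [0, 0, 0], "twist": 0},
    {"dp": [0, 0, 0], "twist": 0},
  ],
)

```text
time_s: 6.1
ee_pos: [0.514, -0.1275, 0.1075]
eef_rot: [-3.141, 0.001, 0.132]
force: [0.6, 0.0, 0.3]
grip_width: 0.0006
grip_force: 0.0
```

```bash
cat > look.py <<'E'
from h import *
import sys
o=ctrl.get_obs();print(o['ee_pos'],o['force'])
im,d=ctrl.camera('side')
old=np.load('side0.npz')['im']
cv2.imwrite(sys.argv[1],np.hstack([cv2.resize(i[180:300,230:350,::-1],(400,400),interpolation=cv2.INTER_CUBIC) for i in(old,im)]))
E
python3 look.py pics/c2.png
```

```text
[ 0.51401007 -0.12751095  0.1075311 ] [0.60640912 0.04331619 0.32278495]
```

View pics/c2.png

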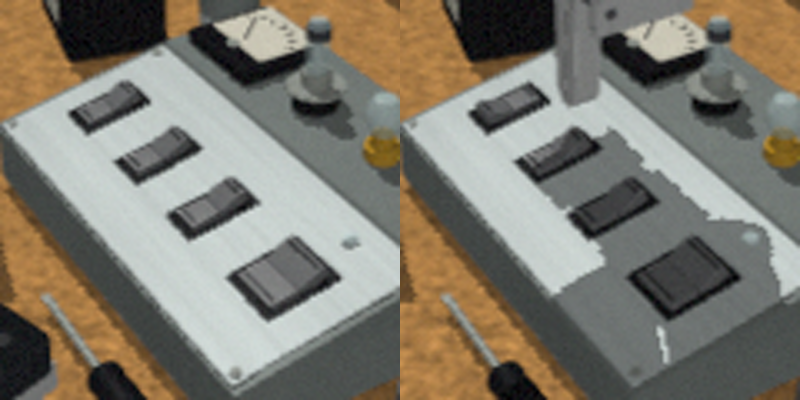

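In the new image, the voltage rocker at (510,105) lies over with its front end up. The tip at (580,100) is above the rear of the filament rocker.

>>> step_arm(
  deltas=[
    {"dp": [0, 0, 0.3], "twist": 0},
    {"dp": [0, 0, 0.25], "twist": 0},
    {"dp": [0, 0, 0.1], "twist": 0},
    {"dp": [0, 0, 0.05], "twist": 0},
    {"dp": [0, 0, 0.03], "twist": 0},
    {"dp": [0, 0, 0], "twist": 0},
  ],
)

```text
time_s: 6.75
ee_pos: [0.5143, -0.1276, 0.0786]
eef_rot: [3.142, 0.0, 0.133]
force: [0.3, 0.3, -0.0]
grip_width: 0.0007
grip_force: 0.2
```

>>> step_arm(
  deltas=[
    {"dp": [0, 0, 0.03], "twist": 0},
    {"dp": [0, 0, 0], "twist": 0},
  ],
)

```text
time_s: 6.95
ee_pos: [0.5144, -0.1277, 0.0775]
eef_rot: [3.141, -0.0, 0.133]
force: [1.7, 0.7, 0.0]
grip_width: 0.0004
grip_force: 0.6
```

>>> step_arm(
  deltas=[
    {"dp": [0, 0, 0.03], "twist": 0},
    {"dp": [0, 0, 0], "twist": 0},
  ],
)

```text
time_s: 7.15
ee_pos: [0.5147, -0.1277, 0.0768]
eef_rot: [3.141, -0.001, 0.133]
force: [-0.1, 1.9, 6.7]
grip_width: 0.0002
grip_force: 3.3
```

>>> step_arm(
  deltas=[
    {"dp": [0, 0, 0.01], "twist": 0},
    {"dp": [0, 0, 0], "twist": 0},
    {"dp": [0, 0, -0.4], "twist": 0},
    {"dp": [0, 0, -0.4], "twist": 0},
    {"dp": [0, 0.7, 0], "twist": 0},
    {"dp": [0, 0.8, 0], "twist": 0},
    {"dp": [0, 0.8, 0], "twist": 0},
    {"dp": [0, 0.8, 0], "twist": 0},
    {"dp": [0, 0.65, 0], "twist": 0},
    {"dp": [0, 0, 0], "twist": 0},
    {"dp": [0, 0, 0], "twist": 0},
  ],
)

```text
time_s: 8.25
ee_pos: [0.5338, -0.2762, 0.1073]
eef_rot: [-3.141, 0.001, 0.132]
force: [0.2, -0.1, 0.3]
grip_width: 0.0006
grip_force: 0.0
```

```bash
python3 look.py pics/c3.png
```

```text
[ 0.53376704 -0.27620646  0.10732125] [ 0.17259388 -0.12494972  0.34730111]
```

View pics/c3.png

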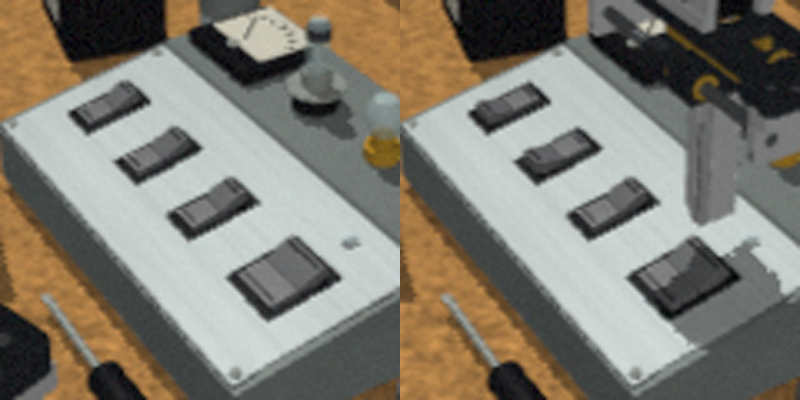

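The voltage rocker (510,105) and filament rocker (558,152) are both over, and the buzzer (612,208) is unchanged. The tip at (710,215) is above the rear of the power rocker (705,245).

>>> step_arm(
  deltas=[
    {"dp": [0, 0, 0.3], "twist": 0},
    {"dp": [0, 0, 0.25], "twist": 0},
    {"dp": [0, 0, 0.1], "twist": 0},
    {"dp": [0, 0, 0.05], "twist": 0},
    {"dp": [0, 0, 0.03], "twist": 0},
    {"dp": [0, 0, 0], "twist": 0},
  ],
)

```text
time_s: 8.9
ee_pos: [0.5342, -0.2763, 0.0787]
eef_rot: [3.142, 0.0, 0.133]
force: [-0.0, -0.1, 0.5]
grip_width: 0.0004
grip_force: 0.2
```

>>> step_arm(
  deltas=[
    {"dp": [0, 0, 0.03], "twist": 0},
    {"dp": [0, 0, 0], "twist": 0},
  ],
)

```text
time_s: 9.1
ee_pos: [0.5343, -0.2764, 0.0775]
eef_rot: [3.141, -0.0, 0.133]
force: [0.4, 0.9, 0.9]
grip_width: 0.0005
grip_force: 0.6
```

>>> step_arm(
  deltas=[
    {"dp": [0, 0, 0.03], "twist": 0},
    {"dp": [0, 0, 0], "twist": 0},
  ],
)

```text
time_s: 9.3
ee_pos: [0.5344, -0.2764, 0.0768]
eef_rot: [3.141, -0.001, 0.133]
force: [-0.3, 1.7, 5.0]
grip_width: 0.0002
grip_force: 3.0
```

>>> step_arm(
  deltas=[
    {"dp": [0, 0, 0.01], "twist": 0},
    {"dp": [0, 0, 0], "twist": 0},
    {"dp": [0, 0, -0.4], "twist": 0},
    {"dp": [0, 0, -0.7], "twist": 0},
    {"dp": [0, 0, -0.8], "twist": 0},
    {"dp": [0, 0, -0.8], "twist": 0},
    {"dp": [0, 0, 0], "twist": 0},
    {"dp": [0, 0, 0], "twist": 0},
  ],
)

```text
time_s: 10.1
ee_pos: [0.5341, -0.2764, 0.1839]
eef_rot: [3.141, -0.0, 0.132]
force: [-0.5, 0.6, -0.2]
grip_width: 0.0006
grip_force: 0.0
```

```bash
python3 look.py pics/c4.png
```

```text
[ 0.53411097 -0.27642166  0.18385503] [-0.47849405  0.63660846 -0.15076071]
```

View pics/c4.png

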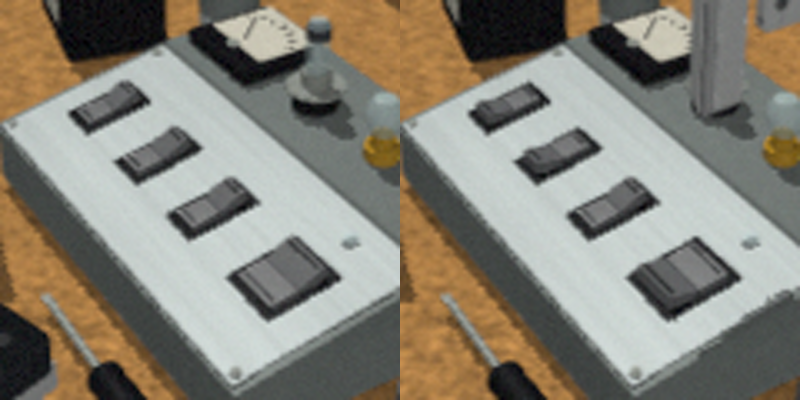

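The power rocker (685,275) is over too, the buzzer is still off, and the arm is clear.

```bash
python3 -c "
from station import ctrl
print(ctrl.hand_in())"
```

```text
the job is handed in; nothing more can be done
None
```

I tapped the voltage, filament and power rockers over in that order, left the buzzer off and the bulb untouched, and handed the job in; no verdict came back.

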